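Set the tack dishes between the pair of lasts

TASK

Get the tack station ready: slide the steel pan along the bench, without lifting or tipping it, until it stands midway between the two wooden lasts and level with the middle of their length. In it stand the wooden bowl, and in the bowl the open metal cup, all upright, set down and not dropped, so that the three dishes are nested. Do not shift or turn the lasts, and leave the closed glue tin, the brush and the hammer where they are.

Things in the scene. Friction and masses are not known exactly. Their poses are not given: they have to be found in the camera images.
- last_left: left one of a pair of brown wooden shoe lasts (foot-shaped blocks) standing loose on the bench, 200 mm long, up to 76 mm wide, 65 mm high at the heel half (the heel end, towards the robot) and sloping down to the toe, 0.55 kg. Origin: underside, at the middle of its length and width; x along its length towards the toe, y to its left, z up
- last_right: right one of the pair, same size and axes as the left one; the two always stand parallel, heels level, 300 mm apart from middle to middle, so about 225 mm free between them
- pan: shallow round steel pan, open at the top, outer diameter 136 mm at the foot and 144 mm at the rim, 30 mm high, wall 5 mm, floor 5 mm thick (inner diameter about 128 mm at the floor and 134 mm at the rim), about 0.55 kg, smooth: friction about 0.3 with everything; it starts at the heel end of the lasts. Origin: centre of the underside, z up. It slides on the bench when pushed from outside or dragged with shut fingers standing inside it against its wall
- bowl: the wooden bowl (see bowl_c). Origin: centre of the underside
- bowl_c (a point): centre, half-way up, of the dark wooden bowl: round, open at the top, nearly straight sides, outer diameter 100 mm at the foot and 104 mm at the rim, 55 mm high, wall 8 mm, floor 6 mm thick, about 0.18 kg; its wall can be pinched from above. Stood in the pan its rim is 60 mm above the bench. z up
- cup: the metal cup (see cup_c). Origin: centre of the underside
- cup_c (a point): centre, half-way up, of the open metal cup: round, nearly straight sides, outer diameter 64 mm at the foot and 66 mm at the rim, 80 mm high, wall 4 mm, floor 5 mm thick, about 0.12 kg. Stood in the nested bowl its rim is 91 mm above the bench. z up
- glue_tin: closed glue tin, 66 mm across, about as large as the cup but with a sloping shoulder and a narrow black screw cap on top, 87 mm high with it; it, the bowl and the cup share three places by chance, one on the left and two on the right. Origin: centre of the underside
- brush: shoe brush, 150 x 48 x 44 mm, bristles down, on the left beyond the left place. Origin: centre of the underside, x along its length
- hammer: hammer lying flat, 260 mm long, on the left near the robot. Origin: underside, x along the handle towards the head
Things that resemble listed ones, but are neither listed nor needed, are in the scene too. Leave any turquoise look-alike of the pan alone.

How it is judged (in metres and radians):
At the end, for the whole second after the job is handed in: The pan stands flat on the bench with its centre within 16 mm, along and across the lasts, of the point midway between the middles of the two lasts; the bowl stands on the pan's floor (centres within 25 mm), the cup on the bowl's floor (centres within 18 mm), all upright within 0.08 rad and at rest (x of pan in the frame of last_left between -0.016 and 0.016 m and y of pan in the frame of last_left between -0.166 and -0.134 m and x of pan in the frame of last_right between -0.016 and 0.016 m and y of pan in the frame of last_right between 0.134 and 0.166 m and z of bowl_c in the frame of pan between 0.028 and 0.037 m and horizontal distance between bowl_c and pan below 0.025 m and z of cup_c in the frame of bowl_c between 0.014 and 0.023 m and horizontal distance between cup_c and bowl_c below 0.018 m and angle between each of pan, bowl_c, cup_c's own z axis and vertical below 0.08 rad and height (world z) of pan below 0.004 m and linear speed of each of pan, bowl, cup below 0.02 m/s); the robot touches nothing.
It fails at once if the steel pan is lifted (its underside more than 15 mm up) or tipped more than 0.3 rad (height (world z) of pan above 0.015 m or angle between pan's own z axis and vertical above 0.3 rad).
It fails at once if a last is shifted more than 12 mm or turned more than 0.09 rad out of parallel (distance of any of last_left, last_right from where it was at the start of the episode above 0.012 m or angle between the x axis of last_left and the x axis of last_right, either way round above 0.09 rad).
It fails at once if the bowl or the cup is dropped or flung (faster than 0.9 m/s while not held) ((linear speed of bowl above 0.9 m/s and contact force between bowl and the fingers below 0.3 N) or (linear speed of cup above 0.9 m/s and contact force between cup and the fingers below 0.3 N)).
It fails at once if the shut glue tin, the brush or the hammer is shifted more than 30 mm (distance of any of glue_tin, brush, hammer from where it was at the start of the episode above 0.03 m).
It also fails if it takes over 72 s, if anything falls off the work surface, if the arm or the gripper's body presses on something with over 40 N, if the wrist force passes 120 N, or if a joint passes its speed limit or range.

ROBOT

A 7-joint arm with a two-finger parallel gripper is mounted at the origin on the work surface. World frame = base frame: x ahead of the robot, y to its left, z up, the work surface at z = 0. Lengths are in mm, angles in rad, forces in N, time in s.
With the tool pointing down it reaches from about 400 to 875 mm from the base axis. Payload 4.4 kg.
Tool frame: the origin (TCP) lies at the very end of the fingers, on their centre line; the grasp point (between the pads) lies 19 mm behind it; z points along the fingers, y is the direction in which the jaws open and shut (so a half turn about z gives the same grasp; the last joint's range is limited). The gripper opens to 85 mm and grips with 20 to 120 N. Pads are 22 mm wide; open, the fingers measure 114 mm over their backs; the gripper's body (76 mm by 85 mm) begins 54 mm behind the grasp point. The pads swing forward as they close: fully open they stand 13 mm farther back than shut.
Start: joints at [-1.336, 0.628, 0.038, 1.517, -0.027, 0.996, -0.02], TCP at [192.561, 620.837, 231.313] pointing down, gripper open.
Joint ranges: [-3.06, 3.06], [-0.37, 2.12], [-1.25, 1.32], [0.18, 2.47], [-1.1, 4.24], [0.23, 1.98], [-2.94, 2.94]. Speed limits (rad/s): [2.57, 2.57, 3.14, 3.14, 3.14, 3.14, 3.14].

INTERFACE

Orientations are given as a unit quaternion [x, y, z, w].
In Python, from rig import env, solver, get_image, camera_info, job, models gives the robot as it stands. Calls block until the motion is done:
- env.goto(position, orientation): joint-space move of the TCP to a pose.
- env.movel(position, frame=None, feed=150): straight line of the TCP; frame=None keeps the orientation; feed is the mean speed in mm/s.
- env.goto_joints(angles): joint-space move.
- env.open_gripper() and env.grasp(newtons=None): open the fingers fully, or close them until they stop; newtons is the grip in N (None keeps the last).
- env.pause(seconds).
- solver.solve_ik(position, orientation): joint angles nearest the present ones, or None.
- env.sense(): the state.
- get_image(name): name is "scene" or "top" or "wrist"; returns the picture (384x512x3 uint8, blue, green, red); there is no depth.
- camera_info(name): a dict with "camera_matrix" (3x3 intrinsics, pixels), "R" (3x3) and "t" (3): a world point X has camera coordinates R X + t. Camera axes: x right, y down, z forward; pixel columns grow to the right and rows downward; lengths in mm; the calibration is good to about 2 mm. The wrist camera is an equidistant fisheye: a pixel r from the principal point sees the ray r / f radians off the axis. A picture is of the moment at which its call begins: read the wrist's pose just before it. camera_info takes no time and is no camera call; for the wrist camera it gives the pose at the moment of the call.
A pose or a line that the arm cannot do raises env.IKError and nothing moves.
- job.close_job(): hands the job in, once; it reports no verdict.
Trained networks look in the newest picture that a camera, given by its name, has taken for a name from the list of things; names that differ only in an ending like _2 or _b are one class to them, and where a whole thing is asked for, a point or a joint stands for the part that bears it (a point fixed in the world has none). Each returns a list of dicts, best first, with "p" (0 to 1); they miss things now and then, are a little off and sometimes report something else, mostly with a low value. They report only what shows in the picture. A call takes as long as a camera call. They do not tell look-alikes from the thing itself.
- models.boxes_of(camera, target): "extent" ([centre column, centre row, width, height] in pixels, round what is visible of it).
- models.silhouettes(camera, target): "region" (384x512 bool, what is visible of it) and "extent" ([centre column, centre row, width, height] in pixels, round what is visible of it).
- models.tip_of(camera, target): "xy" ([column, row] in pixels: a listed point, or the origin of a listed thing).
The state is a dict: "time_s": time; "joint_positions": joint angles; "joint_velocities": joint speeds; "tau": joint torques, N m; "ee_pos": TCP position; "ee_rot": TCP orientation; "ft_force": force on the tool from outside, world axes, zero at the start; "ft_torque": the same for the moment, N m; "gripper_width": finger opening in mm.
Only numpy, scipy, OpenCV 4.12 (cv2) and the standard library are available. Lean on these libraries where they do the work, as an engineer would, in place of code of your own. Each camera call takes 0.05 s, during which the arm holds its last target. There are 200 camera calls.

## Working session

There is one attempt and no reset: what is moved stays moved. The work goes in short steps, each a Python script; the robot and the scene stay as the last script left them, time stands still between calls to the robot, and variables do not carry over. Pictures are saved under pics/ and viewed, about 8 in all and at most 12, crops included, and the job is handed in when it is done.

```bash
mkdir -p pics; ls
python3 - <<'E'
from rig import env, get_image, camera_info, models
import cv2, numpy as np
for c in ("top","scene"):
    im=get_image(c); cv2.imwrite(f"pics/{c}0.png",im)
    i=camera_info(c); print(c,np.round(i["camera_matrix"],1).tolist(),np.round(i["R"],3).tolist(),np.round(i["t"],1).tolist())
    for n in ("last_left","last_right","pan","bowl","cup","glue_tin","brush","hammer"):
        print(n,[(round(d["p"],2),np.round(d["extent"]).astype(int).tolist()) for d in models.boxes_of(c,n)[:4]])
a=cv2.imread("pics/top0.png");b=cv2.imread("pics/scene0.png")
cv2.imwrite("pics/t1.png",cv2.resize(a,(800,600),interpolation=cv2.INTER_CUBIC))
s=env.sense();print(s["time_s"],s["ee_rot"],s["gripper_width"])
E
```

```text
pics
top [[487.0, 0.0, 255.9], [0.0, 487.0, 195.6], [0.0, 0.0, 1.0]] [[-0.026, -1.0, 0.011], [-0.997, 0.025, -0.071], [0.07, -0.013, -0.997]] [-16.0, 454.1, 1327.1]
last_left [(0.57, [206, 128, 31, 70])]
last_right [(0.69, [310, 134, 31, 74])]
pan [(0.9, [404, 277, 55, 47]), (0.61, [256, 184, 50, 56])]
bowl [(0.59, [362, 194, 43, 38]), (0.49, [128, 188, 32, 26]), (0.38, [207, 126, 29, 72])]
cup [(0.67, [128, 186, 31, 28])]
glue_tin [(0.71, [372, 141, 31, 29])]
brush [(0.94, [111, 98, 26, 53])]
hammer [(0.96, [132, 260, 86, 76])]
scene [[368.9, 0.0, 257.9], [0.0, 368.9, 189.3], [0.0, 0.0, 1.0]] [[0.719, 0.695, 0.006], [0.438, -0.445, -0.781], [-0.54, 0.564, -0.624]] [-329.3, -186.5, 1598.8]
last_left [(0.67, [321, 200, 40, 40])]
last_right [(0.75, [255, 242, 54, 48]), (0.46, [316, 154, 16, 21])]
pan [(0.92, [256, 199, 41, 32]), (0.89, [115, 220, 43, 35])]
bowl [(0.97, [186, 229, 38, 37])]
cup [(0.7, [315, 153, 19, 26])]
glue_tin [(0.87, [208, 262, 25, 34])]
brush [(0.67, [378, 176, 36, 32])]
hammer [(0.78, [282, 142, 18, 32])]
0.9 [ 1.49842792e-01  9.88709834e-01  5.15382595e-05 -1.17696562e-05] 85.42466825009132
```

View pics/t1.png

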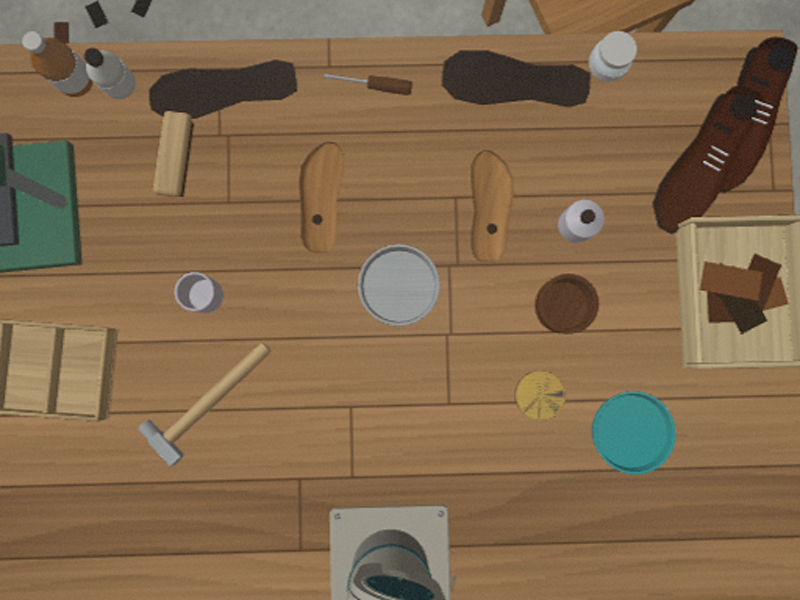

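View pics/scene0.png

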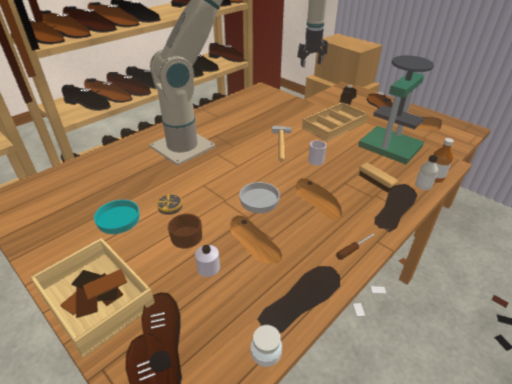

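The cup is the open one at top (128,187). It could be mistaken for the black-capped tin (372,141) or the white jar (392,35). The pan is the grey one at (255,182), not the turquoise one at (404,277). The bowl is at (362,194), and the yellow disc at (345,253) is not it.

```bash
cat > h.py <<'E'
from rig import env, solver, get_image, camera_info, models
import cv2, numpy as np
from scipy.optimize import minimize
from scipy.spatial.transform import Rotation as R
def proj(c,P):
    i=camera_info(c); q=np.asarray(P)@np.array(i["R"]).T+np.array(i["t"]); K=np.array(i["camera_matrix"])
    return np.c_[K[0,0]*q[:,0]/q[:,2]+K[0,2],K[1,1]*q[:,1]/q[:,2]+K[1,2]]
def ray(c,uv,z):
    i=camera_info(c);Rm=np.array(i["R"]);K=np.array(i["camera_matrix"]);o=-Rm.T@np.array(i["t"])
    d=Rm.T@np.linalg.inv(K)@[uv[0],uv[1],1]; return o+d*(z-o[2])/d[2]
A=np.linspace(0,2*np.pi,48); C=np.c_[np.cos(A),np.sin(A)]
def cyl(x,y,z,r0,r1,h): return np.r_[np.c_[x+r0*C[:,0],y+r0*C[:,1],0*A+z],np.c_[x+r1*C[:,0],y+r1*C[:,1],0*A+z+h]]
D={"pan":(68,72,30),"bowl":(50,52,55),"cup":(32,33,80),"glue_tin":(33,33,65)}
def fit(c,name,reg,z=0):
    r0,r1,h=D[name]; S=4
    big=cv2.resize(reg.astype(np.uint8),None,fx=S,fy=S,interpolation=cv2.INTER_NEAREST)
    m=np.argwhere(reg).mean(0)[::-1]; p0=ray(c,m,z+h/2)[:2]
    def cost(p):
        hull=cv2.convexHull((proj(c,cyl(p[0],p[1],z,r0,r1,h))*S+S/2).astype(np.float32)).astype(np.int32)
        k=cv2.fillConvexPoly(np.zeros_like(big),hull,1); return 1-(k&big).sum()/max(1,(k|big).sum())
    r=minimize(cost,p0,method="Nelder-Mead",options=dict(initial_simplex=p0+np.array([[0,0],[10,0],[0,10]])))
    return r.x,1-r.fun
def locate(c,name,near=None,z=0):
    out=[]
    for d in models.silhouettes(c,name)[:4]:
        p,iou=fit(c,name,d["region"],z); out.append((round(d["p"],2),np.round(p,1).tolist(),round(iou,2)))
    return out
E
python3 - <<'E'
from h import *
for c in ("top","scene"):
    get_image(c)
    for n in D: print(c,n,locate(c,n))
    for n in ("last_left","last_right","cup_c","bowl_c","pan"):
        zz={"cup_c":40,"bowl_c":27}.get(n,0)
        print(c,n,[(round(d["p"],2),np.round(ray(c,d["xy"],zz)[:2]).tolist()) for d in models.tip_of(c,n)[:3]])
im=cv2.imread("pics/top0.png")
for n in ("last_left","last_right"):
    get_image("top")
    d=models.silhouettes("top",n)[0]; reg=d["region"].astype(np.uint8)
    pts=np.argwhere(reg)[:,::-1]; w=np.array([ray("top",p,40)[:2] for p in pts])
    m=w.mean(0);u,s,v=np.linalg.svd(w-m); a=v[0]*np.sign(v[0][0]); t=(w-m)@a
    e=[(m+a*t.min()),(m+a*t.max())]
    print(n,d["p"],"mean",m.round(),"yaw",np.arctan2(a[1],a[0]).round(3),"heel@65",(ray("top",proj("top",[[*e[0],40]])[0],65)[:2]).round(),"toe@25",ray("top",proj("top",[[*e[1],40]])[0],25)[:2].round())
    cn,_=cv2.findContours(reg,0,2); cv2.drawContours(im,cn,-1,(0,0,255),1)
cv2.imwrite("pics/lasts.png",cv2.resize(im[80:220,80:420],None,fx=2.3,fy=2.3,interpolation=cv2.INTER_CUBIC))
E
```

```text
top pan [(0.74, [223.9, -425.7], np.float64(0.97)), (0.67, [491.0, -24.2], np.float64(0.96))]
top bowl [(0.68, [449.5, -315.7], np.float64(0.97))]
top cup [(0.86, [482.9, 319.5], np.float64(0.96)), (0.44, [285.2, 320.6], np.float64(0.2))]
top glue_tin [(0.61, [594.4, -347.4], np.float64(0.92))]
top last_left [(0.93, [657.0, 103.0])]
top last_right [(0.64, [628.0, -185.0])]
top cup_c [(0.93, [488.0, 323.0]), (0.67, [484.0, 306.0])]
top bowl_c [(0.97, [444.0, -323.0]), (0.57, [444.0, -307.0])]
top pan [(0.85, [492.0, -31.0]), (0.73, [221.0, -427.0])]
scene pan [(0.98, [489.7, -27.7], np.float64(0.97)), (0.73, [222.0, -430.1], np.float64(0.96))]
scene bowl [(0.79, [447.2, -319.8], np.float64(0.95))]
scene cup [(0.58, [480.7, 316.5], np.float64(0.94))]
scene glue_tin [(0.96, [594.4, -351.3], np.float64(0.91))]
scene last_left [(0.91, [657.0, 104.0])]
scene last_right [(0.69, [624.0, -200.0])]
scene cup_c [(0.7, [515.0, 267.0]), (0.6, [493.0, 309.0])]
scene bowl_c [(0.84, [454.0, -322.0]), (0.78, [464.0, -335.0])]
scene pan [(0.8, [487.0, -19.0]), (0.56, [219.0, -437.0])]
last_left 0.92 mean [647. 109.] yaw -0.101 heel@65 [546. 117.] toe@25 [749. 100.]
last_right 0.82 mean [ 624. -188.] yaw -0.053 heel@65 [ 523. -180.] toe@25 [ 727. -195.]
```

View pics/lasts.png

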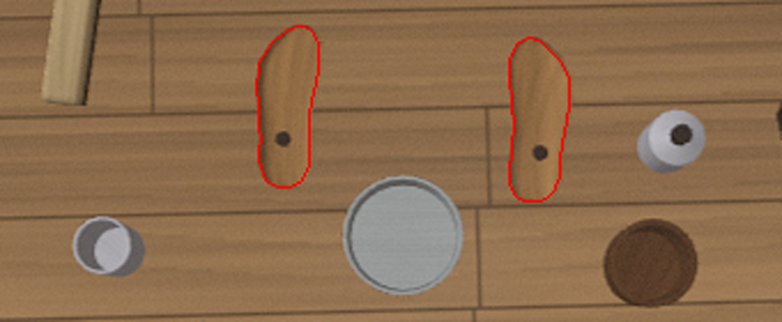

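The silhouettes fit well. The lasts' yaw is about -0.077, their midpoint about (637,-40), and the pan is at about (490,-26). I'll drag the pan with shut fingers inside its front wall, then measure again.

```bash
cat >> h.py <<'E'
def q(yaw): return (R.from_euler("z",yaw)*R.from_euler("x",np.pi)).as_quat()
def go(p,yaw):
    """joint move with whichever half turn is nearer"""
    j0=np.array(env.sense()["joint_positions"]); best=None
    for y in (yaw,yaw+np.pi):
        s=solver.solve_ik(list(p),q(y))
        if s is not None:
            k=np.abs(np.array(s)-j0).max()
            if best is None or k<best[0]: best=(k,y)
    print("go",p,best); env.goto(list(p),q(best[1]))
def st(t=""):
    s=env.sense(); print(t,round(s["time_s"],2),np.round(s["ee_pos"],1),"w",round(s["gripper_width"],1),"F",np.round(s["ft_force"],1))
E
python3 - <<'E'
from h import *
T=np.array([637,-40.]);P=np.array([490,-26.]);yaw=-0.077
d=(T-P)/np.linalg.norm(T-P)
env.grasp(20); st()
env.movel([350,300,231]); st()
go([*(P+20*d),120],yaw); st()
env.movel([*(P+20*d),13]); st("down")
env.movel([*(P+40*d),13],feed=80); st("near")
env.movel([*(T+52*d),13],feed=80); st("dragged")
env.movel([*(T+30*d),13],feed=100); env.movel([*(T+30*d),200],feed=250); env.movel([450,-40,260],feed=300); st()
for c in ("top","scene"):
    cv2.imwrite(f"pics/{c}1.png",get_image(c)); print(c,locate(c,"pan"))
E
```

```text
2.87 [192.5 620.8 231.3] w -0.2 F [-0.3 -0.5  0.4]
 5.4 [349.7 300.5 230.9] w 0.2 F [ 0.6 -0.6  0.6]
go [np.float64(509.90990945187906), np.float64(-27.89618185255991), 120] (np.float64(0.9869628270592407), 3.064592653589793)
 6.83 [510.1 -26.3 120.2] w -0.1 F [-0.4  0.6  0.6]
down 7.69 [510.5 -27.6  13.6] w 0.1 F [-0.3  0.2  0.9]
near 8.09 [530.1 -29.8  13.6] w 0.1 F [-0.2 -0.4 -0.4]
dragged 10.23 [688.6 -44.9  12.8] w -0.1 F [-2.4  0.2 -1. ]
 12.4 [451.4 -39.9 259.5] w 0.2 F [ 0.5  0.1 -0.6]
top [(0.89, [223.7, -426.7], np.float64(0.97)), (0.63, [638.9, -35.6], np.float64(0.81))]
scene [(0.71, [635.4, -39.1], np.float64(0.97)), (0.57, [219.1, -429.6], np.float64(0.92))]
```

The last crop showed the cup open at (108,247), the capped tin at (672,140) and the bowl at (650,263), so those choices stand. Next is the bowl, which I'll pinch by its near wall.

Run:
```python
from h import *
B=np.array([448.5,-317.5]); az=np.arctan2(B[1],B[0]); u=np.array([np.cos(az),np.sin(az)]); G=B-47.5*u; yaw=az+np.pi/2
env.open_gripper(); env.goto([*G,140],q(yaw)); st()
for c in ("top","scene"):
    get_image(c); print(c,"pan",locate(c,"pan"))
cv2.imwrite("pics/w1.png",get_image("wrist"))
env.movel([*G,29],feed=120); st("down")
env.grasp(35); st("grip")
env.movel([*G,60],feed=60); st("lift")
cv2.imwrite("pics/s2.png",get_image("scene"))
a=cv2.imread("pics/w1.png")[:,:];b=cv2.imread("pics/s2.png")[150:300,120:320]
cv2.imwrite("pics/v2.png",np.hstack([cv2.resize(a,(400,300)),cv2.resize(b,(400,300))]))
```

```text
14.47 [ 410.4 -289.   140.1] w 85.1 F [ 0.1 -0.4 -0.3]
top pan [(0.8, [637.0, -36.7], np.float64(0.98)), (0.77, [222.6, -426.3], np.float64(0.92))]
scene pan [(0.84, [635.5, -38.1], np.float64(0.97)), (0.82, [220.6, -429.6], np.float64(0.95))]
down 15.79 [ 410.  -290.4   29.5] w 85.6 F [ 0.5 -0.9  0.3]
grip 16.48 [ 409.7 -290.4   29.3] w 9.5 F [-1.5  0.2  4.2]
lift 17.14 [ 409.8 -289.9   60.1] w 9.0 F [-1.2  0.1 -1.3]
```

View pics/v2.png

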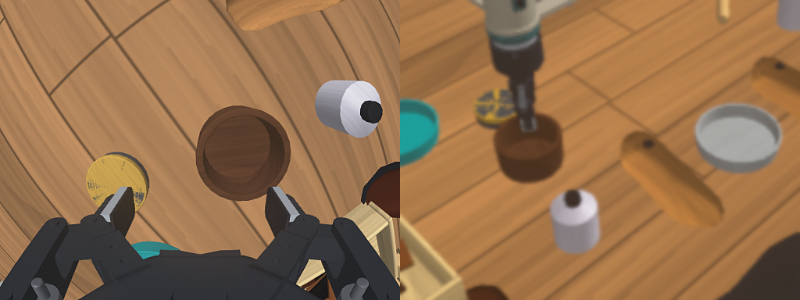

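The right half shows the bowl pinched at its near wall, upright and off the bench at about (530,150), with the tin untouched at (575,215). Both cameras put the pan at about (636,-37). Now I'll carry the bowl over and set it down.

Run:
```python
from h import *
P=np.array([636.5,-37.5]); a=-0.077; u=np.array([np.cos(a),np.sin(a)]); G=P-47.5*u; yaw=a+np.pi/2
p=env.sense()["ee_pos"]; env.movel([p[0],p[1],150],feed=150)
env.goto([*G,150],q(yaw)); env.movel([*G,100],feed=120); st()
env.pause(0.2)
cv2.imwrite("pics/s3.png",get_image("scene")); print("scene bowl",locate("scene","bowl",z=71))
get_image("top"); print("top bowl",locate("top","bowl",z=71))
b=cv2.imread("pics/s3.png")[110:260,180:380]; cv2.imwrite("pics/v3.png",cv2.resize(b,(600,450),interpolation=cv2.INTER_CUBIC))
```

```text
19.7 [589.2 -34.9 100.2] w 9.3 F [ 0.6 -0.5 -1.7]
scene bowl [(0.7, [636.6, -39.5], np.float64(0.83))]
top bowl [(0.58, [654.5, 101.8], np.float64(0.58)), (0.18, [584.1, -77.8], np.float64(0.19))]
```

View pics/v3.png

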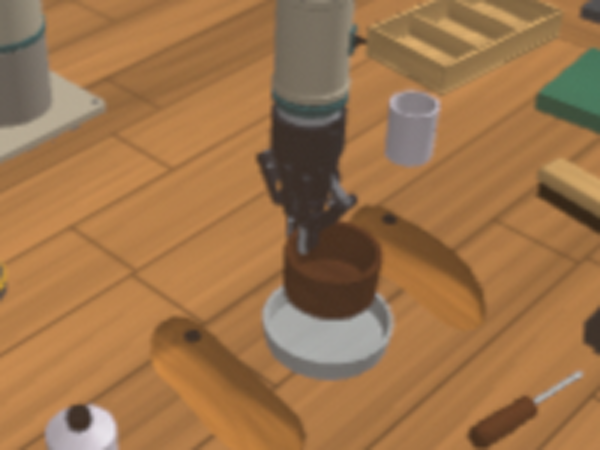

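The bowl hangs upright over the pan at (330,270), centred according to the fit. Lowering it now.

Run:
```python
from h import *
p=np.array(env.sense()["ee_pos"]); G=p[:2]
env.movel([*G,42],feed=80); st()
z=42
while z>32:
    z-=1.5; env.movel([*G,z],feed=40); f=env.sense()["ft_force"][2]; print(z,round(f,1))
    if f>1.5: break
env.open_gripper(); st("open")
env.movel([*G,150],feed=150)
C=np.array([482,318.]); az=np.arctan2(C[1],C[0])
env.movel([480,100,220],feed=300); env.goto([*C,160],q(az+np.pi/2)); st()
for c in ("top","scene"):
    cv2.imwrite(f"pics/{c}4.png",get_image(c))
    print(c,"pan",locate(c,"pan"),"bowl",locate(c,"bowl",z=5),"cup",locate(c,"cup"))
cv2.imwrite("pics/w4.png",get_image("wrist"))
b=cv2.imread("pics/scene4.png")[140:290,180:380]
cv2.imwrite("pics/v4.png",np.hstack([cv2.resize(cv2.imread("pics/w4.png"),(400,300)),cv2.resize(b,(400,300))]))
```

```text
20.98 [589.7 -33.9  42.2] w 9.5 F [ 0.3 -0.  -2. ]
40.5 -2.1
39.0 -1.7
37.5 -2.0
36.0 0.9
34.5 4.0
open 22.94 [589.4 -33.8  34.5] w 85.4 F [ 0.1 -0.5  0.8]
 25.53 [483.2 315.1 160.1] w 85.3 F [ 0.1 -1.   0.9]
top pan [(0.64, [223.4, -425.0], np.float64(0.96)), (0.58, [637.8, -35.7], np.float64(0.43))] bowl [(0.63, [637.9, -35.4], np.float64(0.97))] cup [(0.62, [482.8, 315.0], np.float64(0.71))]
scene pan [(0.69, [220.7, -431.3], np.float64(0.94)), (0.57, [634.9, -39.3], np.float64(0.3))] bowl [(0.58, [634.7, -38.9], np.float64(0.94)), (0.19, [740.0, 348.8], np.float64(0.56))] cup [(0.87, [480.7, 316.6], np.float64(0.93))]
```

View pics/v4.png

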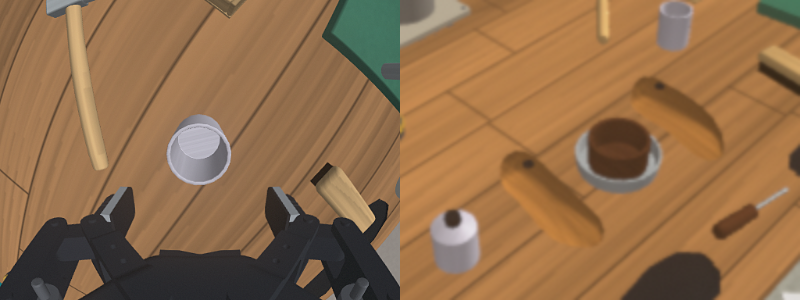

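The bowl stands upright in the pan (about (620,150) in the right half). The open cup lies straight between the jaws (about (198,150) in the left half). Now for the cup.

Run:
```python
from h import *
C=np.array([482,317.]); az=np.arctan2(C[1],C[0]); a=-0.077
env.movel([*C,53],feed=120); st("down"); env.grasp(30); st("grip")
env.movel([*C,200],feed=180); st("lift")
B=np.array([636.3,-37.3])
env.goto([*B,200],q(a+np.pi/2)); env.movel([*B,125],feed=150); env.pause(.2); st()
cv2.imwrite("pics/s5.png",get_image("scene")); print(locate("scene","cup",z=72))
b=cv2.imread("pics/s5.png")[110:260,180:380]; cv2.imwrite("pics/v5.png",cv2.resize(b,(600,450),interpolation=cv2.INTER_CUBIC))
```

```text
down 27.02 [482.5 317.3  53.6] w 85.0 F [-0.6  0.1  0.1]
grip 27.36 [482.4 317.2  54.3] w 65.5 F [-2.1 -0.2  4.7]
lift 28.32 [481.2 316.7 199.1] w 65.2 F [-0.2  0.1 -0.4]
 30.62 [637.1 -37.3 126.3] w 65.8 F [ 0.5 -0.5 -1.9]
[(0.65, [635.5, -37.6], np.float64(0.82)), (0.17, [640.4, -384.8], np.float64(0.72))]
```

View pics/v5.png

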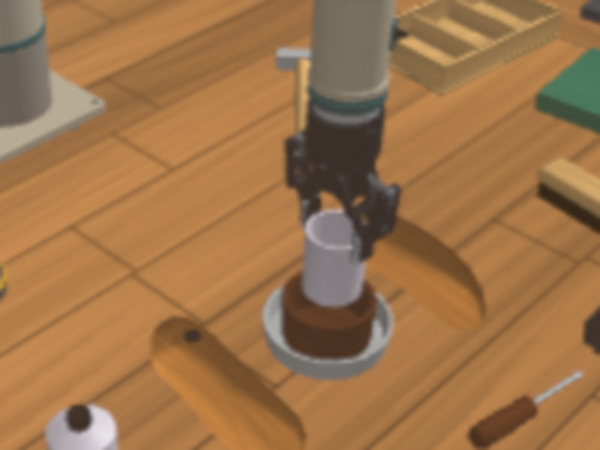

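The cup hangs upright and centred over the bowl at (335,260). Lowering it until it touches.

Run:
```python
from h import *
B=np.array([636.3,-37.3])
env.movel([*B,72],feed=80); z=72
while z>62.5:
    z-=1.5; env.movel([*B,z],feed=40); f=env.sense()["ft_force"][2]; print(z,round(f,1))
    if f>1.5: break
env.open_gripper(); st("open")
env.movel([*B,190],feed=120); env.movel([450,150,260],feed=300); env.pause(.3); st()
for c in ("top","scene"):
    cv2.imwrite(f"pics/{c}6.png",get_image(c))
    print(c,"pan",locate(c,"pan"),"bowl",locate(c,"bowl",z=5),"cup",locate(c,"cup",z=11),"tin",locate(c,"glue_tin"))
    for n in ("last_left","last_right","hammer","brush"): print(n,[np.round(d["extent"]).astype(int).tolist() for d in models.boxes_of(c,n)[:1]])
def crop(f,s): return cv2.resize(cv2.imread(f)[s],(400,300),interpolation=cv2.INTER_CUBIC)
cv2.imwrite("pics/v6.png",np.hstack([crop("pics/top6.png",np.s_[70:205,165:345]),crop("pics/scene6.png",np.s_[140:290,180:380])]))
```

```text
70.5 -1.3
69.0 -1.6
67.5 -0.8
66.0 -1.9
64.5 4.8
open 33.12 [636.3 -37.3  64.4] w 85.5 F [-1.  -0.4  0.5]
 35.67 [450.4 149.1 259.7] w 85.2 F [-0.4  0.7 -0. ]
top pan [(0.85, [637.4, -36.9], np.float64(0.39)), (0.74, [223.6, -425.8], np.float64(0.98))] bowl [(0.92, [638.0, -36.1], np.float64(0.53))] cup [(0.95, [637.1, -34.4], np.float64(0.91))] tin [(0.94, [593.1, -346.1], np.float64(0.9))]
last_left [[206, 126, 30, 70]]
last_right [[312, 133, 25, 71]]
hammer [[133, 255, 86, 62]]
brush [[109, 101, 24, 54]]
scene pan [(0.85, [636.3, -39.7], np.float64(0.36)), (0.85, [221.9, -430.2], np.float64(0.93))] bowl [(0.83, [636.3, -41.1], np.float64(0.51))] cup [(0.62, [618.6, -13.7], np.float64(0.72))] tin [(0.67, [592.0, -351.2], np.float64(0.92))]
last_left [[317, 200, 40, 39]]
last_right [[255, 241, 51, 45]]
hammer [[281, 142, 20, 36]]
brush [[378, 178, 38, 32]]
```

View pics/v6.png

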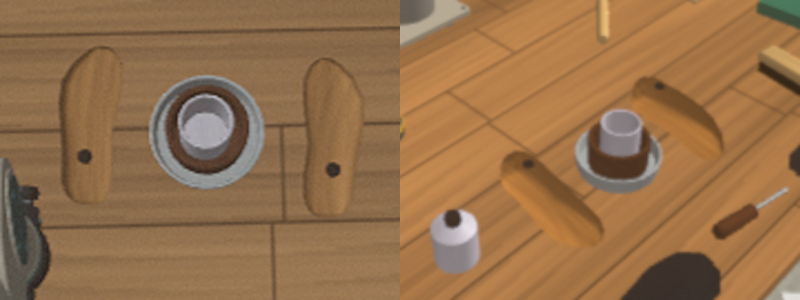

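The three dishes are nested upright, midway between the lasts and clear of the arm. Handing in.

```bash
python3 -c "
from rig import job,env
print(job.close_job(),env.sense()['time_s'])"
```

```text
the job is handed in; nothing more can be done
the job is handed in; nothing more can be done
```

I slid the pan into place with shut fingers against its inside wall. The bowl went into it, pinched by its wall, and the cup went into the bowl; I lowered each until I felt contact. I handed the job in at about 36 s of the 72 s allowed, and no verdict was reported.

**Pan position:** the top camera puts the pan at (637, -37) mm and the scene camera at (636, -40). The midpoint of the lasts came out at about (637, -40), so the pan is within roughly 3 mm. The network's own origin points for the lasts gave a midpoint near (641, -45), which is still well within the 16 mm limit.

**Nesting:** in the last top and scene pictures all three dishes stand upright and nested. The top fits put the bowl and cup within about 3 mm of the pan's centre.

**Other objects:** the lasts, tin, hammer and brush show no visible shift. Their boxes moved only by detector noise of a few pixels, and the tin's fit moved by less than 3 mm.

**Checks that disagreed:** the scene camera's final cup fit, (619, -14), was far off with a poor overlap (0.72). I put this down to the bowl hiding the cup's lower part, because the top fit (overlap 0.91) and the picture show it centred. The final pan and bowl fits also had low overlap (0.36 to 0.53) because the nested dishes cover each other, but they match the fits taken before nesting.

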